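# Put the orange scraper away in its block

### The job

The scrapers have drained after cleaning. Take the orange-handled bench scraper out of the white rack and put it away in the slot of the dark wooden block, blade down and fully home so that its handle rests flat on the block; keep hold of it until it is home, then let go. Leave the blue-handled scraper in the rack and the amber jar where it stands.

Things in the scene. Friction and masses are not known exactly. Their poses are not given: they have to be found in the camera images.
- orange_scraper_grip (a point): Centre of the orange handle (36 mm thick along x, 90 long along y, 36 high along z, up) of a loose bench scraper, 0.23 kg. Its steel blade, 4 mm thick (x), 84 wide (y), is centred below and ends 73 mm under this point, 55 under the handle. It hangs upright in either slot of a fixed white rack 62 mm high, handle resting on the rack's top: this point starts 80 mm above the bench.
- blue_scraper_grip (a point): Centre of the blue handle of another loose scraper of the same shape and size, hanging in the rack's other slot: the two rack slots are parallel, 90 mm apart along the handles' x, each 18 mm wide and 104 long. It stays there.
- slot (a point): Centre of the slot's mouth in the fixed dark wooden block's top, 62 mm above the bench. The slot is 18 mm wide (x), 104 long (y), open at the top, straight down to the bench (z up); brass strips line its long edges. Block 82 mm (x) by 136 (y). The scraper fits either way round; when home its handle spans the slot, handle centre 18 mm above this point.
- jar_centre (a point): Centre of a closed amber glass jar with a white cap (loose), 56 mm across and 50 mm high, standing on the bench between the rack and the block. It stays there.
Not all that is in view belongs to the job. What is shaped like the part that bears orange_scraper_grip but pink is not meant.

How it is judged (in metres and radians):
On the way, in this order (a step that is already met when the one before it is completed fails the run):
1. the orange scraper is lifted out of the rack, clear of it (height (world z) of orange_scraper_grip above 0.138 m), for 0.1 s.
2. still held, its blade is slid down into the block's slot to within 12 mm of home (horizontal distance between orange_scraper_grip and slot below 0.016 m and z of orange_scraper_grip in the frame of slot below 0.03 m and contact force between the fingers and orange_scraper above 0.5 N), for 0.1 s.
At the end, for the whole second after the job is handed in: Orange scraper at rest in the block's slot: handle centre within 16 mm of the slot's centre from above and 10 to 21.5 mm above its mouth (18 seated), in line within 15 degrees, upright within 6. Blue scraper within 20 mm, jar within 30 mm of their starts (horizontal distance between orange_scraper_grip and slot below 0.016 m and z of orange_scraper_grip in the frame of slot between 0.01 and 0.0215 m and angle between the y axis of orange_scraper_grip and the y axis of slot, either way round below 0.26 rad and angle between orange_scraper_grip's own z axis and vertical below 0.1 rad and linear speed of orange_scraper below 0.02 m/s and distance of blue_scraper_grip from where it was at the start of the episode below 0.02 m and distance of jar_centre from where it was at the start of the episode below 0.03 m); the robot touches nothing.
It fails at once if the blue scraper is displaced by more than 20 mm (distance of blue_scraper_grip from where it was at the start of the episode above 0.02 m).
It fails at once if the amber jar is displaced by more than 30 mm (distance of jar_centre from where it was at the start of the episode above 0.03 m).
It also fails if it takes over 38 s, if anything falls off the work surface, if the arm or the gripper's body presses on something with over 40 N, if the wrist force passes 120 N, or if a joint passes its speed limit or range.

### The arm

A 6-joint arm with a two-finger parallel gripper is mounted at the origin on the work surface. World frame = base frame: x ahead of the robot, y to its left, z up, the work surface at z = 0. Lengths are in mm, angles in rad, forces in N, time in s.
With the tool pointing down it reaches from about 275 to 750 mm from the base axis. Payload 10.2 kg.
Tool frame: the origin (TCP) lies at the very end of the fingers, on their centre line; the grasp point (between the pads) lies ctrl.grip_depth behind it (ctrl.grip_depth is the distance from the TCP to the grasp point, in mm); z points along the fingers, y is the direction in which the jaws open and shut (so a half turn about z gives the same grasp; the last joint's range is limited). The gripper opens to 85 mm and grips with 20 to 120 N. Pads are 22 mm wide; open, the fingers measure 114 mm over their backs; the gripper's body (76 mm by 85 mm) begins 54 mm behind the grasp point. The pads swing forward as they close: fully open they stand 13 mm farther back than shut.
Start: joints at [-1.511, 0.313, 1.498, -0, 1.331, -0.223], TCP at [146.486, -504.156, 231.294] pointing down, gripper open.
Joint ranges: [-2.94, 2.94], [-0.97, 2.17], [0.19, 2.56], [-1.23, 4.37], [0.02, 3.11], [-2.88, 2.88]. Speed limits (rad/s): [2.39, 2.39, 3.01, 3.14, 3.14, 3.14].

### API

Orientations are given as a unit quaternion [w, x, y, z].
In Python, from rig import telemetry, eyes, ctrl, nets gives the robot as it stands. The module is installed in compiled form; this text tells all that it offers.
- The arm moves only by the tool drive_tool, never from a script. Its argument "series" is text: rows parted by semicolons, each of 7 numbers parted by spaces: the shift along the tool's x, y, z normalised to -1 to 1, where 1 is 0.12 m, then the turn, a rotation vector about the tool's x, y, z normalised to -1 to 1, where 1 is 0.5 rad, then the opening, from 0 (shut) to 1 (fully open). In form: tx ty tz wx wy wz hand; .... A call has 1 to 20 rows; each row is the pose to reach, as a shift and turn from the pose measured when the call began, along the tool's axes at that moment; what a row does not reach only later rows make up. A row lasts 1/10 s, in which the tool goes at most 50 mm and 8.59 degrees, less where a joint would pass 70% of its speed; a pose out of reach is approached as far as the arm can. A call with a number of a shift or a turn outside -1 to 1 is refused whole. A call with a gripper value outside its range is refused whole. The fingers move at their own pace and stop on an object; "newtons" is the grip in N (left out, the last holds). Time passes only in rows, so rows that repeat a pose let the fingers close. It gives the time, the measured TCP pose, the force and the opening at its end, in the units of the state.
- telemetry.sense(): the state, without advancing time (a new reading comes with each control period).
- eyes.capture(name): name is "side" or "top" or "wrist"; returns a dict with "frame" (480x640x3 uint8, red, green, blue), "fx", "fy", "cx", "cy" (pixels), "view" (4x4, takes a point from world to camera coordinates). Camera axes: x right, y up, looking along -z (the intrinsics and any distortion apply to the point x, -y, -z); pixel columns grow to the right and rows downward; lengths in mm; the calibration is good to about 2 mm. A picture is of the moment at which its call begins. There is no depth.
- ctrl.finish_job(): hands the job in, once; it reports no verdict.
Trained networks look in a picture, given as the dict that the camera call returned (one of the last four; its "shot" number tells which), for a name from the list of things; names that differ only in an ending like _2 or _b are one class to them, and where a whole thing is asked for, a point or a joint stands for the part that bears it (a point fixed in the world has none). Each returns a list of dicts, best first, with "confidence" (0 to 1); they miss things now and then, are a little off and sometimes report something else, mostly with a low value. They report only what shows in the picture. A call takes as long as a camera call. They do not tell look-alikes from the thing itself.
- nets.spot_in(name, picture): "rect" ([left, top, right, bottom] in pixels, round what is visible of it).
The state is a dict: "time_s": time; "joints": joint angles; "dq": joint speeds; "tau": joint torques, N m; "eef_pos": TCP position; "ee_rot": TCP orientation; "force": force on the tool from outside, world axes, zero at the start; "wrist_torque": the same for the moment, N m; "grip_width": opening from 0.0 (shut) to 1.0 (fully open).
Only numpy, scipy, OpenCV 4.12 (cv2) and the standard library are available. Lean on these libraries where they do the work, as an engineer would, in place of code of your own. Each camera call takes 0.05 s, during which the arm holds its last target. There are 200 camera calls.

## Working session

There is one attempt and no reset: what is moved stays moved. The work goes in short steps, Python scripts to look and compute and a tool call to move; the robot and the scene stay as the last step left them, time stands still between calls to the robot, and variables do not carry over. Pictures are saved under pics/ and viewed, about 8 in all and at most 12, crops included, and the job is handed in when it is done.

Besides the shell and the picture viewer there is one more tool, called after "Emit:" as name(argument=value, ...), one argument or row to a line, values as JSON. drive_tool: Moves the arm, as the interface text tells. Scaled input: -1 to 1 covers 0.12 m each way for a shift and 0.5 rad each way for a turn. Its arguments: {"type":"object","properties":{"series":{"type":"string"},"newtons":{"type":"number"}},"required":["series"]}

```bash
mkdir -p pics; python3 - <<'E'
from rig import telemetry, eyes, ctrl, nets
import cv2, numpy as np
print(telemetry.sense(), ctrl.grip_depth)
ims=[]
for n in ["side","top"]:
    p=eyes.capture(n); cv2.imwrite(f"pics/{n}0.png",p["frame"][:,:,::-1])
    print(n,{k:v for k,v in p.items() if k!="frame"})
    for t in ["orange_scraper_grip","blue_scraper_grip","slot","jar_centre"]:
        print(t,[(np.round(d["rect"]),round(d["confidence"],2)) for d in nets.spot_in(t,p)][:4])
E
```

```text
{'time_s': 0.0, 'joints': array([-1.51143043e+00,  3.13443076e-01,  1.49843639e+00,  2.56334396e-06,
        1.33101791e+00, -2.23406757e-01]), 'dq': array([-9.76920341e-04,  1.49106912e-03, -5.91666371e-04, -4.18725298e-05,
        1.98871464e-03,  1.56390836e-04]), 'tau': array([ 4.82521009e-04, -4.12267649e+01, -2.59742206e+01, -1.75900377e-04,
        4.11369314e-03, -2.24124527e-06]), 'eef_pos': array([ 146.45475385, -503.88667956,  230.73888835]), 'ee_rot': array([-6.50065483e-04,  9.90021425e-01,  1.40915412e-01,  5.46875412e-05]), 'force': array([-0.7651343 , -0.15373951,  0.18372005]), 'wrist_torque': array([-0.03371924, -0.00854517,  0.0167898 ]), 'grip_width': 1.0020469455681282} 18.700000000000003
side {'fx': 591.7796320487635, 'fy': 591.7796320487635, 'cx': 311.949864352298, 'cy': 231.09071090072297, 'view': array([[-9.33846001e-01, -3.57594783e-01,  7.59064129e-03,
         4.71990000e+02],
       [ 2.40027948e-01, -6.10808274e-01,  7.54519606e-01,
        -1.79670608e+02],
       [-2.65175848e-01,  7.06427083e-01,  6.56233606e-01,
        -1.00441524e+03],
       [ 0.0
[... 420 characters left out ...]
411427844, 'cy': 235.80096095026252, 'view': array([[ 4.15481650e-04, -9.99855383e-01, -1.70011849e-02,
        -4.88327025e+00],
       [ 9.90892181e-01, -1.87769129e-03,  1.34644572e-01,
        -5.07247137e+02],
       [-1.34657023e-01, -1.69022835e-02,  9.90748101e-01,
        -9.79105642e+02],
       [ 0.00000000e+00,  0.00000000e+00,  0.00000000e+00,
         1.00000000e+00]]), 'shot': 2}
orange_scraper_grip [(array([151., 292., 206., 329.]), 0.94), (array([182., 232., 237., 256.]), 0.9)]
blue_scraper_grip [(array([189., 186., 243., 212.]), 0.73)]
slot [(array([371., 151., 458., 218.]), 0.73), (array([182., 231., 238., 258.]), 0.27)]
jar_centre [(array([310., 259., 337., 288.]), 0.94)]
```

View pics/top0.png

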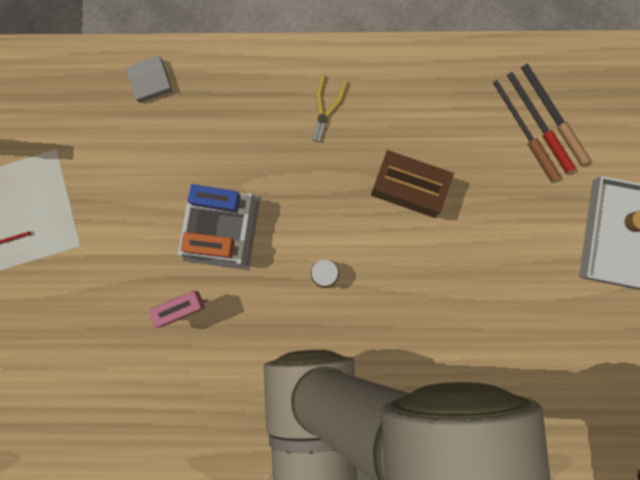

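View pics/side0.png

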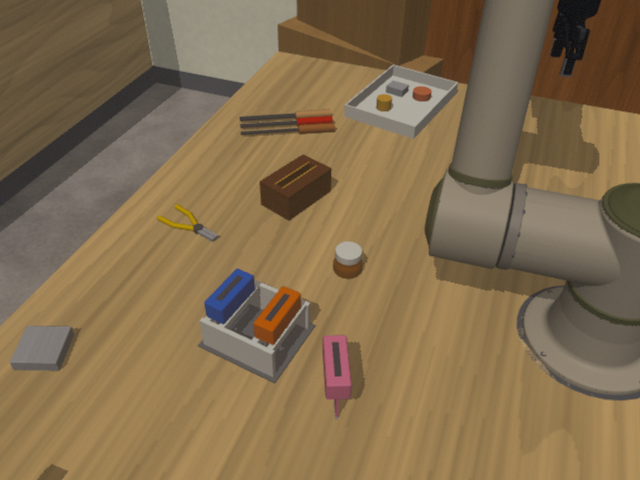

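The side view confirms the layout. Candidates in the top view are orange (208,244), pink (176,309) and blue (214,198). Orange, hanging in the rack, is the one. The block slot is at (414,182) and the jar at (324,273).

```bash
cat > h.py <<'E'
from rig import telemetry, eyes, ctrl, nets
import cv2, numpy as np
from scipy.spatial.transform import Rotation as R
def back(p,uv,z):
    V=p["view"]; Rm,t=V[:3,:3],V[:3,3]
    c=-Rm.T@t; d=Rm.T@np.array([(uv[0]-p["cx"])/p["fx"],-(uv[1]-p["cy"])/p["fy"],-1])
    return (c+d*(z-c[2])/d[2])
def proj(p,X):
    q=p["view"][:3,:3]@np.array(X,float)+p["view"][:3,3]; q=q*[1,-1,-1]
    return np.array([p["fx"]*q[0]/q[2]+p["cx"],p["fy"]*q[1]/q[2]+p["cy"]])
def blob(p,lo,hi,roi):
    "largest colour blob in roi (l,t,r,b): mask in full picture"
    hsv=cv2.cvtColor(p["frame"],cv2.COLOR_RGB2HSV); m=cv2.inRange(hsv,lo,hi)
    k=np.zeros_like(m); l,t,r,b=roi; k[t:b,l:r]=m[t:b,l:r]
    n,L,s,c=cv2.connectedComponentsWithStats(k); return (L==1+s[1:,4].argmax()).astype(np.uint8)
def rect_world(p,m,z):
    pts=np.argwhere(m)[:,::-1]
    w=np.array([back(p,u,z)[:2] for u in pts],np.float32)
    return cv2.minAreaRect(w)
def state():
    s=telemetry.sense(); q=s["ee_rot"]; return s,R.from_quat([*q[1:],q[0]])
E
python3 - <<'E'
from h import *
p=eyes.capture("top")
f=p["frame"]
for nm,lo,hi,roi,z in [("or",(4,170,90),(14,255,255),(170,220,250,270),98),("bl",(105,120,60),(130,255,255),(170,170,260,225),98)]:
    m=blob(p,lo,hi,roi); print(nm,m.sum(),rect_world(p,m,z))
for uv in [(206,244),(212,197)]: print(back(p,uv,98))
# sub-crops
a=cv2.resize(f[170:280,165:275],None,fx=5,fy=5,interpolation=cv2.INTER_NEAREST)[:,:,::-1]
b=cv2.resize(f[140:225,360:470],None,fx=5,fy=5,interpolation=cv2.INTER_NEAREST)[:,:,::-1]
cv2.imwrite("pics/crop1.png",cv2.resize(np.hstack([a,np.vstack([b,np.zeros((a.shape[0]-b.shape[0],b.shape[1],3),np.uint8)])]),(800,400)))
print(back(p,(324.5,272.5),50))
print(back(p,(414.5,181.5),62))
E
```

```text
or 530 ((483.30389404296875, 207.2483367919922), (86.7350082397461, 32.72431182861328), 82.75728607177734)
bl 643 ((570.5203857421875, 198.9759521484375), (86.58988952636719, 33.783992767333984), 80.9443359375)
[483.98400515 208.34013001  98.        ]
[570.83885363 199.97186569  98.        ]
[435.30630076  -5.77786826  50.        ]
[ 607.30042654 -176.98775824   62.        ]
```

View pics/crop1.png

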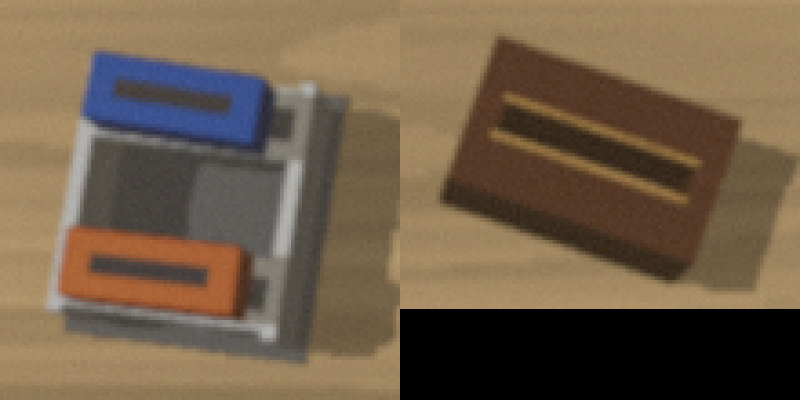

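Orange inlay is centred at (206,244), giving (484,208) at z 98. The slot is centred at about (414,181), axis about 71°. Now I plan the approach in move units.

```bash
cat >> h.py <<'E'
def down(ydeg):
    "tool pointing down with tool y at ydeg in the world"
    a=np.radians(ydeg); y=np.array([np.cos(a),np.sin(a),0]); z=np.array([0,0,-1.])
    return R.from_matrix(np.c_[np.cross(y,z),y,z])
def plan(pos,ydeg,n=9,start=None):
    s,r=state(); x=s["eef_pos"].copy()
    T=down(ydeg); pos=np.array(pos,float)
    for i in range(n):
        d=r.inv().apply(pos-x)/120; w=(r.inv()*T).as_rotvec()/0.5
        done=max(abs(d))<=1 and max(abs(w))<=1
        d=np.round(d/max(1,max(abs(d))),3); w=np.round(w/max(1,max(abs(w))),3)
        print(*d,*w); x=x+r.apply(d*120); r=r*R.from_rotvec(w*0.5)
        if done: break
    print("end",x.round(1))
E
python3 - <<'E'
from h import *
plan((484,208,190),-7.5)
E
```

```text
0.887 -1.0 0.07 -0.0 -0.0 -1.0
1.0 -0.36 0.056 -0.0 -0.0 -1.0
1.0 0.156 0.053 -0.0 -0.0 -0.314
1.0 0.322 0.055 -0.0 -0.0 -0.0
1.0 0.322 0.055 -0.0 -0.0 -0.0
1.0 0.322 0.055 -0.0 -0.0 -0.0
0.004 0.001 0.0 -0.0 -0.0 -0.0
end [484. 208. 190.]
```

Emit:
drive_tool(
  series="0.887 -1 0.07 0 0 -1 1;0.887 -1 0.07 0 0 -1 1;0.887 -1 0.07 0 0 -1 1;0.887 -1 0.07 0 0 -1 1;0.887 -1 0.07 0 0 -1 1",
)

```text
time_s: 1.05
eef_pos: [215.9, -358.1, 223.3]
ee_rot: [0.0, 0.924, 0.383, -0.0]
force: [-0.3, -0.7, -0.1]
grip_width: 1.0
```

Emit:
drive_tool(
  series="1 -0.36 0.056 0 0 -1 1;1 -0.36 0.056 0 0 -1 1;1 -0.36 0.056 0 0 -1 1;1 -0.36 0.056 0 0 -1 1;1 -0.36 0.056 0 0 -1 1",
)

```text
time_s: 1.55
eef_pos: [270.4, -243.3, 216.7]
ee_rot: [0.001, 0.801, 0.599, -0.0]
force: [0.3, -0.8, -0.4]
grip_width: 1.0
```

Emit:
drive_tool(
  series="1 0.156 0.053 0 0 -0.314 1;1 0.156 0.053 0 0 -0.314 1;1 0.156 0.053 0 0 -0.314 1;1 0.156 0.053 0 0 -0.314 1",
)

```text
time_s: 1.95
eef_pos: [322.9, -132.8, 210.2]
ee_rot: [0.001, 0.752, 0.66, -0.0]
force: [0.8, -0.5, 0.6]
grip_width: 1.001
```

```bash
python3 - <<'E'
from h import *
s,r=state(); print(s["time_s"],s["eef_pos"],s["force"],r.as_matrix()[:,1])
plan((484,208,190),-7.5)
E
```

```text
1.95 [ 322.92976724 -132.78664613  210.20815175] [ 0.76256316 -0.46852174  0.59207828] [ 9.91575995e-01 -1.29524622e-01  6.47441625e-04]
1.0 0.322 0.055 0.001 0.002 0.002
1.0 0.321 0.056 0.0 0.0 0.0
0.991 0.318 0.056 0.0 0.0 0.0
end [484.  208.1 190. ]
```

Emit:
drive_tool(
  series="1 0.322 0.055 0 0 0 1;1 0.322 0.055 0 0 0 1;1 0.322 0.055 0 0 0 1;1 0.322 0.055 0 0 0 1",
)

```text
time_s: 2.35
eef_pos: [377.8, -18.2, 203.3]
ee_rot: [0.0, 0.752, 0.66, -0.0]
force: [-0.7, -0.2, -0.3]
grip_width: 0.997
```

Emit:
drive_tool(
  series="1 0.322 0.055 0 0 0 1;1 0.322 0.055 0 0 0 1;1 0.322 0.055 0 0 0 1;1 0.322 0.055 0 0 0 1",
)

```text
time_s: 2.75
eef_pos: [433.1, 95.9, 196.2]
ee_rot: [0.0, 0.752, 0.66, -0.0]
force: [-0.6, 0.2, -0.7]
grip_width: 1.003
```

Emit:
drive_tool(
  series="1 0.322 0.055 0 0 0 1;1 0.322 0.055 0 0 0 1;1 0.322 0.055 0 0 0 1;1 0.322 0.055 0 0 0 1;1 0.322 0.055 0 0 0 1",
)

```text
time_s: 3.25
eef_pos: [487.5, 207.8, 189.2]
ee_rot: [0.0, 0.752, 0.659, -0.001]
force: [-0.2, -0.2, -0.0]
grip_width: 0.999
```

```bash
python3 - <<'E'
from h import *
s,r=state(); print(s["time_s"],s["eef_pos"],r.as_matrix()[:,1])
p=eyes.capture("wrist"); f=p["frame"].copy()
print(p["view"].round(3),p["fx"],p["cx"],p["cy"])
for t in ["orange_scraper_grip","blue_scraper_grip"]:
    print(t,[(np.round(d["rect"]),round(d["confidence"],2)) for d in nets.spot_in(t,p)][:4])
m=blob(p,(4,170,60),(15,255,255),(0,0,640,480)); print(m.sum(),rect_world(p,m,98))
for X in [(484,208,98),(571,200,98)]:
    u=proj(p,X); print(u); cv2.circle(f,tuple(int(v) for v in u),4,(0,255,0),-1)
cv2.imwrite("pics/w1.png",f[:,:,::-1])
E
```

```text
3.25 [487.48826526 207.75547152 189.17434808] [ 9.91240293e-01 -1.32069585e-01 -5.53552035e-04]
[[ 9.91000e-01 -1.32000e-01  0.00000e+00 -4.55605e+02]
 [ 1.27000e-01  9.56000e-01 -2.63000e-01 -2.38263e+02]
 [ 3.40000e-02  2.60000e-01  9.65000e-01 -4.07920e+02]
 [ 0.00000e+00  0.00000e+00  0.00000e+00  1.00000e+00]] 354.56602840433123 322.6857820176659 238.9082288601114
orange_scraper_grip [(array([ 74., 105., 212., 242.]), 0.59)]
blue_scraper_grip [(array([408., 166., 482., 295.]), 0.82)]
5042 ((485.1564636230469, 212.42959594726562), (89.38639068603516, 34.4214973449707), 82.97557830810547)
[317.98930886 244.04888637]
[446.08335005 239.06164904]
```

View pics/w1.png

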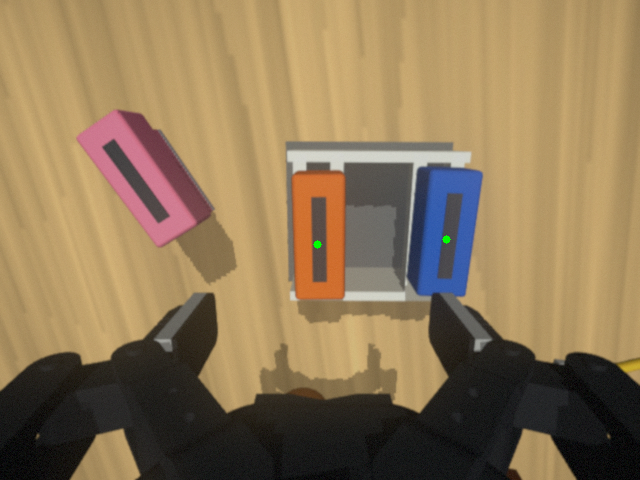

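The wrist view shows orange at (319,240), hanging beside blue at (446,230). Pink at (145,180) is the look-alike, and the network mislabelled it as orange. The handle is centred at about (485,211), and the yaw is within 1°.

```bash
python3 - <<'E'
from h import *
p=eyes.capture("wrist"); print(back(p,(319.5,239.5),98))
plan((485,210.5,100),-7)
E
```

```text
[485.16993588 211.21079603  98.        ]
0.017 -0.02 0.748 0.001 0.002 -0.021
end [485.  210.5 100. ]
```

Emit:
drive_tool(
  series="0.017 -0.02 0.3 0 0 -0.021 0.8;0.017 -0.02 0.6 0 0 -0.021 0.8;0.017 -0.02 0.748 0 0 -0.021 0.8;0.017 -0.02 0.748 0 0 -0.021 0.8;0.017 -0.02 0.748 0 0 -0.021 0.8",
)

```text
time_s: 3.95
eef_pos: [485.5, 210.1, 101.0]
ee_rot: [0.001, 0.749, 0.662, 0.0]
force: [0.1, -0.4, 0.5]
grip_width: 0.797
```

```bash
python3 - <<'E'
from h import *
plan((485,211,66),-7)
E
```

```text
0.007 -0.005 0.292 0.003 0.002 -0.001
end [485. 211.  66.]
```

Emit:
drive_tool(
  series="0.007 -0.005 0.15 0 0 0 0.8;0.007 -0.005 0.292 0 0 0 0.8;0.007 -0.005 0.292 0 0 0 0.8;0.007 -0.005 0.292 0 0 0 0.8",
)

```text
time_s: 4.35
eef_pos: [485.8, 211.0, 67.4]
ee_rot: [0.001, 0.749, 0.662, 0.001]
force: [-0.1, 0.1, 1.0]
grip_width: 0.799
```

Emit:
drive_tool(
  series="0 0 0 0 0 0 0;0 0 0 0 0 0 0;0 0 0 0 0 0 0;0 0 0 0 0 0 0;0 0 0 0 0 0 0;0 0 0 0 0 0 0;0 0 0 0 0 0 0;0 0 0 0 0 0 0",
  newtons=50,
)

```text
time_s: 5.15
eef_pos: [486.3, 211.1, 68.7]
ee_rot: [0.002, 0.749, 0.662, 0.002]
force: [-1.5, -1.1, 6.6]
grip_width: 0.409
```

Emit:
drive_tool(
  series="0 0 -0.15 0 0 0 0;0 0 -0.35 0 0 0 0;0 0 -0.6 0 0 0 0;0 0 -0.85 0 0 0 0;0 0 -0.9 0 0 0 0;0 0 -0.9 0 0 0 0;0 0 -0.9 0 0 0 0",
)

```text
time_s: 5.85
eef_pos: [485.1, 211.0, 175.1]
ee_rot: [0.001, 0.749, 0.662, 0.001]
force: [-0.3, 0.4, -2.7]
grip_width: 0.413
```

```bash
python3 - <<'E'
from h import *
s,r=state(); print(s["time_s"],s["eef_pos"],s["force"],s["wrist_torque"],s["grip_width"])
p=eyes.capture("wrist"); cv2.imwrite("pics/w2.png",p["frame"][:,:,::-1])
z=s["eef_pos"][2]+32
m=blob(p,(4,170,60),(15,255,255),(0,0,640,480)); print(m.sum(),rect_world(p,m,z))
plan((600,-170,170),-19)
E
```

```text
5.85 [485.09530415 210.98090366 175.1168524 ] [-0.28435647  0.37598541 -2.73412204] [ 0.05418385  0.04328801 -0.04155282] 0.41330694682150615
15284 ((486.1849365234375, 224.189208984375), (72.46306610107422, 34.5462760925293), 82.92770385742188)
-1.0 0.442 0.015 0.005 0.001 0.418
-1.0 0.721 0.015 -0.0 -0.0 -0.0
-0.803 0.579 0.013 -0.0 -0.0 -0.0
end [ 600. -170.  170.]
```

View pics/w2.png

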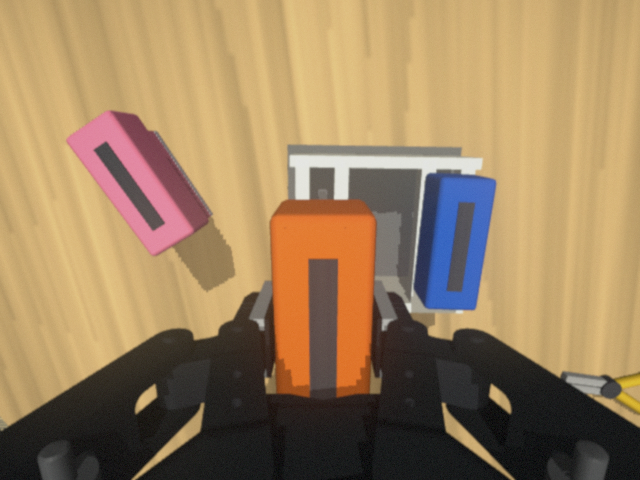

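The scraper is held upright and centred, with its handle at (323,330) in the wrist view and the rack slot empty. Before carrying it, I refine the slot from the brass strips in the top and side views.

```bash
python3 - <<'E'
from h import *
for n,roi in [("top",(365,145,465,222)),("side",(255,150,340,220))]:
    p=eyes.capture(n); l,t,r,b=roi
    hsv=cv2.cvtColor(p["frame"],cv2.COLOR_RGB2HSV)
    m=cv2.inRange(hsv,(12,90,110),(28,255,255)); k=np.zeros_like(m)
    # only inside block silhouette: erode hull of dark brown
    br=cv2.inRange(hsv,(0,60,10),(18,255,105)); q=np.zeros_like(br); q[t:b,l:r]=br[t:b,l:r]
    nn,L,s,_=cv2.connectedComponentsWithStats(q); bm=(L==1+s[1:,4].argmax()).astype(np.uint8)
    h=cv2.convexHull(np.argwhere(bm)[:,::-1].astype(np.int32)); H=np.zeros_like(bm); cv2.fillPoly(H,[h],1); H=cv2.erode(H,np.ones((9,9)))
    m=(m>0)&(H>0); uv=np.argwhere(m)[:,::-1]
    print(n,m.sum(),uv.min(0),uv.max(0)); print(rect_world(p,m,62), uv.mean(0), back(p,uv.mean(0),62))
    f=p["frame"].copy(); f[m]=(0,255,0); cv2.imwrite(f"pics/{n}s.png",cv2.resize(f[t:b,l:r],None,fx=4,fy=4,interpolation=0)[:,:,::-1])
a,b=cv2.imread("pics/tops.png"),cv2.imread("pics/sides.png"); H=max(a.shape[0],b.shape[0])
cv2.imwrite("pics/s.png",np.hstack([cv2.copyMakeBorder(i,0,H-i.shape[0],0,0,0) for i in (a,b)]))
E
```

```text
top 354 [384 165] [442 195]
((609.6146240234375, -174.28326416015625), (109.24089813232422, 27.59685516357422), 69.9451675415039) [412.77118644 180.43220339] [ 609.39042935 -173.7573548    62.        ]Traceback (most recent call last):
  File "<stdin>", line 11, in <module>
    return umr_minimum(a, axis, None, out, keepdims, initial, where)
ValueError: zero-size array to reduction operation minimum which has no identity
```

```bash
python3 - <<'E'
from h import *
p=eyes.capture("side"); t=eyes.capture("top")
f=p["frame"].copy(); g=t["frame"].copy()
a=np.radians(70); y=np.array([np.cos(a),np.sin(a),0]); x=np.array([y[1],-y[0],0]); c=np.array([609,-174.5,62])
K=6
def draw(pp,im,l,tp,w,h):
    im=cv2.resize(im[tp:tp+h,l:l+w],None,fx=K,fy=K,interpolation=cv2.INTER_CUBIC)
    for hx,hy in [(9,52),(41,68)]:
        pts=[((proj(pp,c+sx*hx*x+sy*hy*y)-[l-.5,tp-.5])*K).astype(int) for sx,sy in [(1,1),(1,-1),(-1,-1),(-1,1)]]
        cv2.polylines(im,[np.array(pts)],True,(0,255,0),1)
    return im
A=draw(p,f,255,150,85,70);B=draw(t,g,365,145,95,75)
H=450;A=cv2.copyMakeBorder(A,0,H-A.shape[0],0,0,0)
o=np.hstack([A,B]); o=cv2.resize(o,(800,int(o.shape[0]*800/o.shape[1])))
cv2.imwrite("pics/s2.png",o[:,:,::-1])
E
```

```text
(no output)
```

View pics/s2.png

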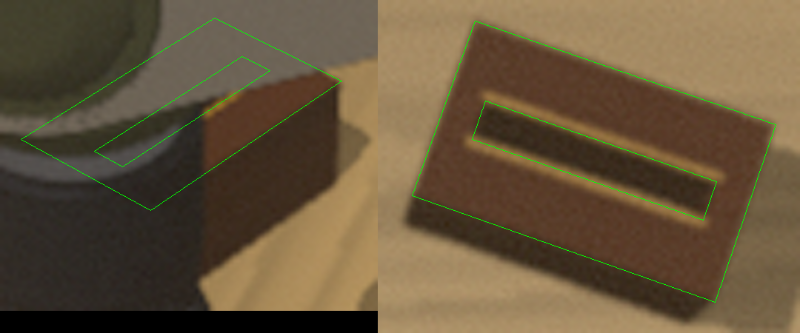

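The drawn outline at (609,−174.5), 70°, fits the block and slot in the top view. The side view is mostly hidden by the arm, but the edge it shows agrees to about 2 mm. Carrying.

```bash
python3 - <<'E'
from h import *
plan((609,-174.5,160),-20)
E
```

```text
-1.0 0.462 0.045 0.007 -0.001 0.452
-1.0 0.774 0.05 0.0 0.0 0.0
-0.797 0.617 0.039 0.0 0.0 0.0
end [ 609.  -174.6  160. ]
```

Emit:
drive_tool(
  series="-0.2 0.092 0.01 0 0 0.1 0;-0.5 0.231 0.02 0 0 0.25 0;-0.8 0.37 0.03 0 0 0.4 0;-1 0.462 0.045 0.007 0 0.452 0;-1 0.462 0.045 0.007 0 0.452 0",
)

```text
time_s: 6.6
eef_pos: [526.6, 82.4, 170.0]
ee_rot: [-0.0, 0.82, 0.572, -0.0]
force: [0.3, 1.1, -1.5]
grip_width: 0.414
```

Emit:
drive_tool(
  series="-0.25 0.19 0.01 0 0 0 0;-0.5 0.39 0.02 0 0 0 0;-0.8 0.62 0.04 0 0 0 0;-1 0.774 0.05 0 0 0 0;-1 0.774 0.05 0 0 0 0",
)

```text
time_s: 7.1
eef_pos: [572.7, -65.1, 163.2]
ee_rot: [0.0, 0.821, 0.571, -0.001]
force: [-0.6, 0.5, -2.1]
grip_width: 0.413
```

```bash
python3 - <<'E'
from h import *
plan((609,-174.5,160),-20)
E
```

```text
-0.749 0.602 0.027 -0.002 0.002 -0.014
end [ 609.  -174.5  160. ]
```

Emit:
drive_tool(
  series="-0.25 0.2 0.01 0 0 -0.014 0;-0.5 0.4 0.02 0 0 -0.014 0;-0.749 0.602 0.027 0 0 -0.014 0;-0.749 0.602 0.027 0 0 -0.014 0;-0.749 0.602 0.027 0 0 -0.014 0",
)

```text
time_s: 7.6
eef_pos: [608.9, -173.7, 159.3]
ee_rot: [-0.001, 0.819, 0.574, -0.001]
force: [0.7, 0.6, -2.4]
grip_width: 0.417
```

```bash
python3 - <<'E'
from h import *
s,r=state(); print(s["eef_pos"],s["force"],s["wrist_torque"])
p=eyes.capture("wrist"); f=p["frame"].copy(); t=eyes.capture("side")
c=np.array([609,-174.5,62]); a=np.radians(70); y=np.array([np.cos(a),np.sin(a),0]); x=np.array([y[1],-y[0],0])
ims=[]
for q in (p,t):
    g=q["frame"].copy()
    for hx,hy in [(9,52),(41,68)]:
        cv2.polylines(g,[np.array([proj(q,c+sx*hx*x+sy*hy*y).astype(int) for sx,sy in [(1,1),(1,-1),(-1,-1),(-1,1)]])],True,(0,255,0),1)
    ims.append(g)
b=cv2.resize(ims[1][60:260,200:400],(480,480))
cv2.imwrite("pics/w3.png",cv2.resize(np.hstack([ims[0],b]),(800,343))[:,:,::-1])
plan((609,-174.5,110),-20)
E
```

```text
[ 608.93627162 -173.65642129  159.32274529] [ 0.7152721   0.6227776  -2.36000565] [ 0.01739352  0.01678862 -0.02040211]
-0.013 0.006 0.415 -0.003 0.001 0.003
end [ 609.  -174.5  110.1]
```

View pics/w3.png

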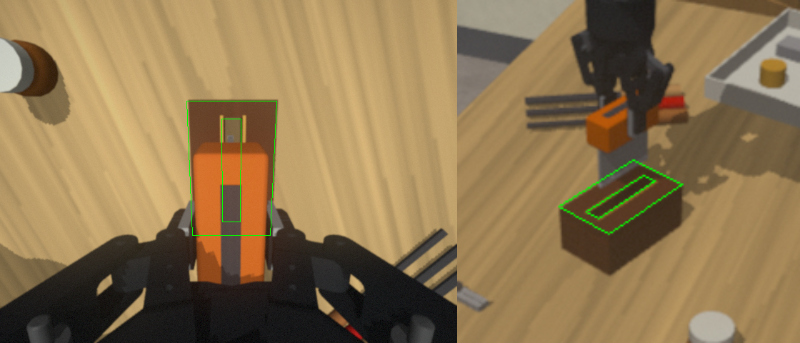

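Wrist and side views both show the blade in line with the slot. The predicted outline overlays the block and brass strips to about 2 mm. Descending.

Emit:
drive_tool(
  series="-0.01 0.006 0.1 0 0 0 0;-0.01 0.006 0.2 0 0 0 0;-0.01 0.006 0.28 0 0 0 0;-0.01 0.006 0.35 0 0 0 0;-0.01 0.006 0.415 0 0 0 0;-0.01 0.006 0.415 0 0 0 0",
)

```text
time_s: 8.3
eef_pos: [608.6, -174.0, 108.7]
ee_rot: [-0.001, 0.819, 0.574, -0.001]
force: [-0.7, -0.1, -2.4]
grip_width: 0.416
```

```bash
python3 - <<'E'
from h import *
plan((609,-174.5,69),-20)
E
```

```text
-0.003 0.006 0.331 -0.007 0.001 0.003
end [ 609.  -174.5   69. ]
```

No contact force, so the blade is in the slot. Continuing down slowly.

Emit:
drive_tool(
  series="0 0.004 0.06 0 0 0 0;0 0.004 0.12 0 0 0 0;0 0.004 0.18 0 0 0 0;0 0.004 0.23 0 0 0 0;0 0.004 0.27 0 0 0 0;0 0.004 0.3 0 0 0 0;0 0.004 0.32 0 0 0 0;0 0.004 0.33 0 0 0 0;0 0.004 0.33 0 0 0 0",
)

```text
time_s: 9.2
eef_pos: [609.0, -174.1, 69.1]
ee_rot: [-0.001, 0.819, 0.574, -0.001]
force: [0.7, 0.4, -2.5]
grip_width: 0.413
```

Emit:
drive_tool(
  series="0 0 0.006 0 0 0 0;0 0 0.012 0 0 0 0;0 0 0.015 0 0 0 0;0 0 0.015 0 0 0 0",
)

```text
time_s: 9.6
eef_pos: [609.1, -174.2, 68.7]
ee_rot: [-0.001, 0.819, 0.574, -0.001]
force: [-4.5, 1.1, 8.1]
grip_width: 0.414
```

Contact came at TCP z 68.7, exactly the height predicted for seated. Releasing and retreating straight up.

Emit:
drive_tool(
  series="0 0 0 0 0 0 0.8;0 0 0 0 0 0 0.8;0 0 0 0 0 0 0.8;0 0 0 0 0 0 0.8;0 0 0 0 0 0 0.8;0 0 0 0 0 0 0.8",
)

```text
time_s: 10.2
eef_pos: [609.1, -174.2, 68.6]
ee_rot: [-0.001, 0.819, 0.574, -0.001]
force: [0.3, 0.3, -0.8]
grip_width: 0.802
```

Emit:
drive_tool(
  series="0 0 -0.1 0 0 0 0.8;0 0 -0.3 0 0 0 0.8;0 0 -0.6 0 0 0 0.8;0 0 -0.9 0 0 0 0.8;0 0 -0.9 0 0 0 0.8;0 0 -0.9 0 0 0 0.8",
)

```text
time_s: 10.8
eef_pos: [609.6, -174.3, 177.9]
ee_rot: [-0.0, 0.819, 0.574, -0.001]
force: [-0.9, 0.5, -0.5]
grip_width: 0.803
```

```bash
python3 - <<'E'
from h import *
s,r=state(); print(s["time_s"],s["eef_pos"],s["force"],s["grip_width"])
p=eyes.capture("wrist"); t=eyes.capture("side"); u=eyes.capture("top")
m=blob(p,(4,170,60),(15,255,255),(100,0,540,480)); print(rect_world(p,m,98))
for n in ["blue_scraper_grip","jar_centre"]: print(n,[(np.round(d["rect"]),round(d["confidence"],2)) for d in nets.spot_in(n,u)][:2])
b=cv2.resize(t["frame"][130:380,180:430],(480,480))
cv2.imwrite("pics/w4.png",cv2.resize(np.hstack([p["frame"],b]),(800,343))[:,:,::-1])
E
```

```text
10.8 [ 609.63545912 -174.27610747  177.87517801] [-0.92991754  0.4547507  -0.50942448] 0.8025706051506151
((610.4911499023438, -172.86102294921875), (93.62528228759766, 41.97620391845703), 68.20642852783203)
blue_scraper_grip [(array([188., 185., 244., 212.]), 0.95)]
jar_centre [(array([311., 258., 329., 285.]), 0.62)]
```

View pics/w4.png

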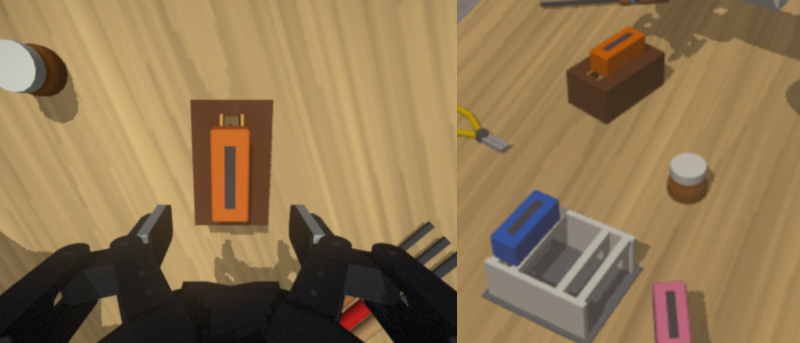

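```bash
python3 - <<'E'
from h import *
p=eyes.capture("wrist"); k=1120/800
print(back(p,(230*k,177*k),98), back(p,(232*k,115*k),62))
ctrl.finish_job()
E
```

```text
[ 608.389554   -172.56342101   98.        ] [ 628.15686148 -123.22214202   62.        ]
the job is handed in; nothing more can be done
```

The orange scraper is out of the rack and in the block's slot, blade down, with its handle resting flat on the block. I held it until it touched home, then let go, backed straight up and handed the job in at about 11 s of the 38 s allowed. No verdict was reported.

**Seating:** The tool met the block at 68.7 mm height, the same height at which I gripped the scraper in the rack, so the handle is fully down. The wrist view puts the handle centre at (608, −173) mm. The slot centre I measured is (609, −174.5) mm, so the two agree within about 3 mm. The handle is in line with the slot to about 2°, and it looks upright and flat in the side and wrist views.

**Other items:** The blue scraper is at the same pixels in the top view as at the start. The jar is too, except on one side, where its box was cut narrower (confidence 0.62). It looks unmoved in the side view.

**Checks that failed or disagreed:**
- From the wrist camera, the network once reported the pink look-alike as the orange scraper. I went by colour and the rack position instead.
- The top and wrist cameras differed by about 3 mm on where the orange handle was at the start.
- My brass-strip check of the slot from the side camera failed because the arm blocked the view. A later side picture agreed with the top-view position.

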